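Clamp a slide carrier in a microscope stage with its thumbwheel

ROBOT

A 6-joint arm with a two-finger parallel gripper is mounted at the origin on the work surface. World frame = base frame: x ahead of the robot, y to its left, z up, the work surface at z = 0. Lengths are in m, angles in rad, forces in N, time in s.
With the tool pointing down it reaches from about 0.35 to 0.975 m from the base axis. Payload 4.9 kg.
Tool frame: the origin (TCP) lies on the centre line of the jaws, within the pads' length; the fingertips stand 22 mm ahead of it and the grasp point (between the pads) lies 3 mm ahead of it; z points along the fingers, y is the line along which they close (so a half turn about z gives the same grasp; the last joint's range is limited). The gripper opens to 85 mm and grips with 20 to 120 N. Pads are 22 mm wide; open, the fingers measure 114 mm over their backs; the gripper's body (76 mm by 85 mm) begins 54 mm behind the grasp point. The pads swing forward as they close: fully open they stand 13 mm farther back than shut.
Start: joints at [0.995, 0.053, 1.613, -0, 1.476, -0.119], TCP at [0.276, 0.561, 0.253] pointing down, gripper open.
Joint ranges: [-3.01, 3.01], [-1.01, 2.22], [0.06, 2.58], [-1.02, 4.17], [0.09, 2.62], [-3.14, 3.14]. Speed limits (rad/s): [2.57, 2.57, 3.14, 3.14, 3.14, 3.14].

INTERFACE

Orientations are given as a unit quaternion [x, y, z, w].
In Python, from station import readout, vision, manip gives the robot as it stands.
- The arm moves only by the tool send_rows, never from a script. Its argument "increments" is a list of rows, each a list of 3 entries, a list of its own where there are three numbers: the finger opening in mm, from 0 to 85.4, then the shift along the tool's x, y, z in mm, then the turn, a rotation vector about the tool's x, y, z in degrees. A call has 1 to 10 rows; each row is the pose to reach, as a shift and turn from the pose commanded when the call began, along the tool's axes at that moment; what a row does not reach only later rows make up. A row lasts 1/8 s, in which the tool goes at most 62.5 mm and 10.7 degrees, less where a joint would pass 70% of its speed; a pose out of reach is approached as far as the arm can. A call with a gripper value outside its range is refused whole. The fingers move at their own pace and stop on an object; "grip_force" is the grip in N (left out, the last holds). Time passes only in rows, so rows that repeat a pose let the fingers close. It gives the time, the measured TCP pose, the force, the opening and the grip force at its end, in the units of the state.
- readout.get_obs(): the state, without advancing time (a new reading comes with each control period).
- vision.snapshot(name): name is "scene" or "top" or "wrist"; returns (picture, depth): 420x560x3 uint8, blue, green, red; 420x560 float32, m along the optical axis (not along the pixel's ray), 0 where there is no reading.
- vision.camera_params(name): a dict with "K" (3x3 intrinsics, pixels), "world_to_cam" (4x4, takes a point from world to camera coordinates). Camera axes: x right, y down, z forward; pixel columns grow to the right and rows downward; lengths in m; the calibration is good to about 2 mm. A picture is of the moment at which its call begins: read the wrist's pose just before it. camera_params takes no time and is no camera call; for the wrist camera it gives the pose at the moment of the call.
- manip.hand_in(): hands the job in; it is judged then, once.
Trained networks look in the newest picture that a camera, given by its name, has taken for a name from the list of things; names that differ only in an ending like _2 or _b are one class to them, and where a whole thing is asked for, a point or a joint stands for the part that bears it (a point fixed in the world has none). Each returns a list of dicts, best first, with "score" (0 to 1); they miss things now and then, are a little off and sometimes report something else, mostly with a low value. They report only what shows in the picture. A call takes as long as a camera call. They do not tell look-alikes from the thing itself.
- vision.cut_out(camera, thing): "pixels" (420x560 bool, what is visible of it) and "point" ([column, row] in pixels, amid what is visible of it).
The state is a dict: "t": time; "q": joint angles; "qvel": joint speeds; "tau": joint torques, N m; "eef_pos": TCP position; "tool_rot": TCP orientation; "ft_force": force on the tool from outside, world axes, zero at the start; "wrist_torque": the same for the moment, N m; "opening": finger opening in m; "gripper_force": force on a finger pad.
Only numpy, scipy, OpenCV 4.12 (cv2) and the standard library are available. Lean on these libraries where they do the work, as an engineer would, in place of code of your own. Each camera call takes 0.05 s, during which the arm holds its last target. There are 200 camera calls.

TASK

Lay the slide carrier flat in the pocket of the small white stage, between the jaw and the fence, and let go of it. Then, with one fingertip, gently roll the top of the sprung thumbwheel towards the carrier, as many strokes as it takes, until the jaw has pushed the carrier right against the fence and clamps it snugly. Move the jaw only with the wheel, never push the wheel hard (14 N breaks it), and leave the other things on the bench alone.

Things in the scene. Friction and masses are not known exactly. Their poses are not given: they have to be found in the camera images.
- stage: White stage, fixed; origin on the bench, z up. Base plate x -100 to 60, y -60 to 60 mm; its top (z 16 mm) is the pocket floor. Wheel block x -97 to -25, y -32 to 32 mm, its top 33 to 41 mm above the bench, 5 mm below the wheel top. Pocket: jaw on the -x side, fence on the +x side (face at x 44, top z 24 mm), end stops with faces at y -46 and 46 mm (x 23 to 31, top z 23 mm).
- jaw (a joint): Travel of the jaw in m towards the fence (stage +x). Jaw: dark steel bar, 76 mm along y, 10 mm thick, top 25 to 34 mm above the bench; its clamping (+x) face is at stage x -8 mm at 0 (start 0 to 0.005) and at +10 mm at 0.018, when the carrier is clamped. Geared to the wheel: 1 mm per 2.25 mm rolled at the rim; wheel drag holds it where left. Fingers must not push it.
- seat (a point): Point on the pocket floor (stage x 27, y 0, z 16 mm) where the carrier's origin lies when clamped against the fence; axes as the stage. A clamping force of 4 N or more is snug: the wheel stalls and the drag on the fingertip rises from 3 to 5 N or more.
- wheel_spot (a point): Nominal top of black thumbwheel (stage x -60, y 0, z 42 mm): 36 mm across, 14 wide, axle along stage y. True top up to 4 mm off in height: feel for it. Sprung: 1 to 3 N preload, then about 6 N/mm. Rim drag about 3 N: a press of 5 to 7 N rolls it; press and drag rise when the clamp stalls; over 14 N in all breaks it. Roll its top to stage +x; a stroke is about 20 mm, then lift, go back, repeat.
- carrier: Loose slide carrier: steel plate 34 mm (its x) x 84 mm (its y) x 6 mm with a glass slide on top, and a black grip block in the middle, 12 mm (x) x 20 mm (y), from 6 to 30 mm above the underside. Origin at the centre of the underside, z up; 105 to 200 g. Either way round is right in the pocket.
- oil: Bystander: small amber glass bottle, 34 mm across, 75 mm tall; origin at the centre of its underside
- objective: Bystander: steel microscope objective standing upright, 29 mm across, 46 mm tall; origin at the centre of its underside
- dish: Bystander: clear closed dish, 60 mm across, 14 mm tall; origin at the centre of its underside
- filter_frame: Bystander: dark steel square plate 60 x 60 x 8 mm, without grip; origin at the centre of its underside
- jar: Bystander: glass jar with white cap, 56 mm across, 60 mm tall; origin at the centre of its underside
- cup: Bystander: white cup, 70 mm across, 85 mm tall; origin at the centre of its underside
- driver: Bystander: black screwdriver, 150 mm long, lying; origin at the centre of its underside
Mind the look-alikes: they are no part of the job. What is shaped like the carrier but turquoise is not meant.

How it is judged:
On the way, in this order (a step that is already met when the one before it is completed fails the run):
1. the carrier lies flat in the pocket, let go, before it is clamped (x of carrier in the frame of seat between -0.02 and 0.002 m and y of carrier in the frame of seat between -0.006 and 0.006 m and z of carrier in the frame of seat between -0.002 and 0.002 m and angle between carrier's own z axis and vertical below 0.06 rad and angle between the x axis of carrier and the x axis of stage, either way round below 0.15 rad and contact force between the fingers and carrier below 0.1 N), for 0.2 s.
2. the jaw, driven by the wheel, clamps the carrier against the fence with at least 4 N while the fingers do not touch the carrier (contact force between jaw_c0 and carrier above 4 N and contact force between stage and carrier above 3 N and x of carrier in the frame of seat above -0.0015 m and y of carrier in the frame of seat between -0.006 and 0.006 m and z of carrier in the frame of seat between -0.002 and 0.002 m and angle between carrier's own z axis and vertical below 0.06 rad and angle between the x axis of carrier and the x axis of stage, either way round below 0.15 rad and contact force between the fingers and carrier below 0.1 N), for 0.1 s.
At the end, for the whole second after the job is handed in: The carrier lies flat and at rest in the pocket, against the fence within 1.5 mm, within 6 mm of the middle along the fence, and the jaw is against it (gap under 1.5 mm) (x of carrier in the frame of seat between -0.0015 and 0.002 m and y of carrier in the frame of seat between -0.006 and 0.006 m and z of carrier in the frame of seat between -0.002 and 0.002 m and angle between carrier's own z axis and vertical below 0.06 rad and angle between the x axis of carrier and the x axis of stage, either way round below 0.15 rad and value of joint jaw above 0.0165 m and linear speed of carrier below 0.01 m/s); the robot touches nothing.
It fails at once if the wheel is pressed with more than 14 N (contact force between the fingers and wheel_c0 above 14 N).
It fails at once if the fingers push the jaw (contact force between the fingers and jaw_c0 above 2 N).
It fails at once if a bystander is moved by more than 20 mm or tipped (distance of any of oil, objective, dish, filter_frame, jar, cup, driver from where it was at the start of the episode above 0.02 m or angle between any of oil, objective, dish, filter_frame, jar, cup's own z axis and vertical above 0.4 rad).
It also fails if it takes over 72 s, if anything falls off the work surface, if the arm or the gripper's body presses on something with over 40 N, if the wrist force passes 120 N, or if a joint passes its speed limit or range.

## Working session

There is one attempt and no reset: what is moved stays moved. The work goes in short steps, Python scripts to look and compute and a tool call to move; the robot and the scene stay as the last step left them, time stands still between calls to the robot, and variables do not carry over. Pictures are saved under pics/ and viewed, at most 10 in all, crops included, and the job is handed in when it is done.

Besides the shell and the picture viewer there is one more tool, called after "Request:" in YAML: its name, and indented under it one key for each argument. send_rows: Moves the arm, as the interface text tells. Its arguments: {"type":"object","properties":{"increments":{"type":"array"},"grip_force":{"type":"number"}},"required":["increments"]}

```bash
mkdir -p pics; ls
python3 - <<'E'
from station import readout, vision
import cv2,numpy as np
o=readout.get_obs();print(o['eef_pos'],o['tool_rot'],o['ft_force'],o['t'])
a,_=vision.snapshot("scene");b,d=vision.snapshot("top")
cv2.imwrite("pics/s.png",a);cv2.imwrite("pics/t.png",cv2.resize(b,(784,588)))
print(vision.camera_params("top"))
E
```

```text
pics
[0.27535797 0.56043727 0.25207773] [ 2.26432125e-01  9.74026427e-01 -9.46545768e-04 -3.40667821e-04] [-0.0647694  -0.64502637  0.31696076] 0.0
{'K': array([[426.42591671,   0.        , 282.22453344],
       [  0.        , 426.42591671, 215.52935944],
       [  0.        ,   0.        ,   1.        ]]), 'world_to_cam': array([[-0.02315217, -0.99967793, -0.01039265,  0.05451328],
       [-0.98211243,  0.02468599, -0.18667025,  0.58708508],
       [ 0.18686669,  0.00588492, -0.98236766,  0.92274054],
       [ 0.        ,  0.        ,  0.        ,  1.        ]])}
```

View pics/t.png

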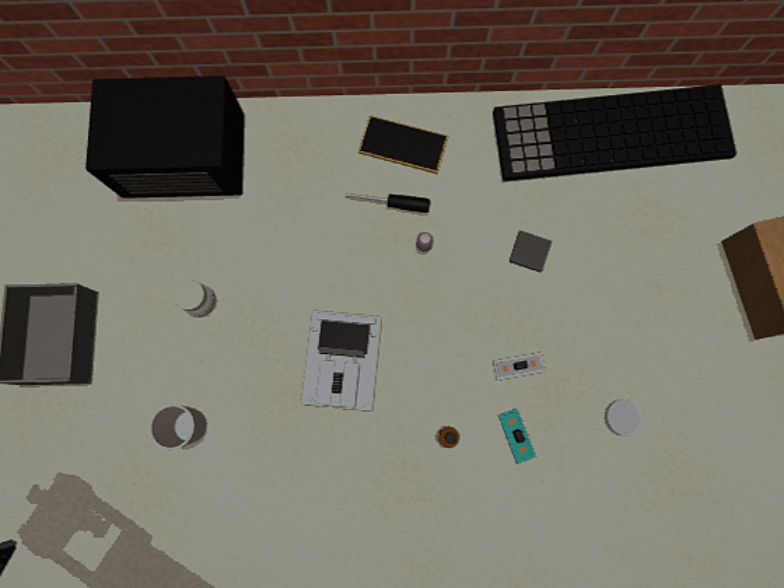

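View pics/s.png

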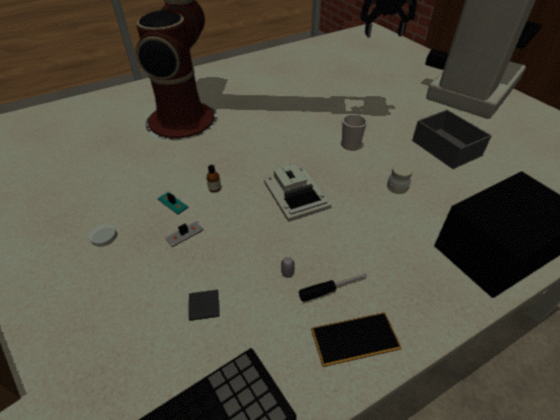

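The top view (784x588) shows two candidates for the carrier: the steel/grey plate with a black grip at (519,366), and a turquoise look-alike at (517,436). The dark square at (531,251) is the filter frame. By the description the steel one at (519,366) is the carrier. The stage is at (342,360), with its fence at the top (+x roughly world +x).

```bash
cat > h.py <<'E'
from station import readout, vision
import cv2,numpy as np
from scipy.spatial.transform import Rotation as R
def cloud(cam,d,P=None):
    P=P or vision.camera_params(cam);K=P['K'];T=np.linalg.inv(P['world_to_cam'])
    v,u=np.indices(d.shape)
    p=np.stack([(u-K[0,2])/K[0,0]*d,(v-K[1,2])/K[1,1]*d,d],-1)
    return p@T[:3,:3].T+T[:3,3]
def proj(cam,pts):
    P=vision.camera_params(cam);K=P['K'];T=P['world_to_cam']
    c=np.atleast_2d(pts)@T[:3,:3].T+T[:3,3];q=c@K.T
    return q[:,:2]/q[:,2:]
def st():
    o=readout.get_obs();e=R.from_quat(o['tool_rot']);return o,np.array(o['eef_pos']),e
def rect(p):
    r=cv2.minAreaRect((p[:,:2]*1000).astype(np.float32));return r
E
python3 - <<'E'
from h import *
b,d=vision.snapshot("top");W=cloud("top",d)
for n in["carrier","stage"]:
    for r in vision.cut_out("top",n):
        p=W[r["pixels"]&(d>0)];print(n,r["score"],r["point"],rect(p),np.percentile(p[:,2],[5,50,95]))
cv2.imwrite("pics/c.png",cv2.resize(b[200:350,200:420],None,fx=3.5,fy=3.5,interpolation=cv2.INTER_CUBIC))
u,v=371,262;print(W[v,u],W[150:350,220:400,2].min())
E
```

```text
carrier 0.76 [367.7, 314.4] ((368.8011169433594, -156.1607666015625), (82.73985290527344, 35.71540832519531), 19.078655242919922) [0.00176332 0.00521017 0.02756935]
carrier 0.65 [368.8, 264.4] ((482.9991455078125, -165.48757934570312), (33.52192306518555, 83.48148345947266), 8.61825942993164) [0.00214866 0.00531429 0.02765523]
stage 0.93 [244.1, 245.4] ((501.5141906738281, 134.14942932128906), (125.79666900634766, 162.64340209960938), 83.32703399658203) [0.01145082 0.01493921 0.02240153]
[ 0.47933858 -0.16205317  0.02644364] -0.008210589713030236
```

View pics/c.png

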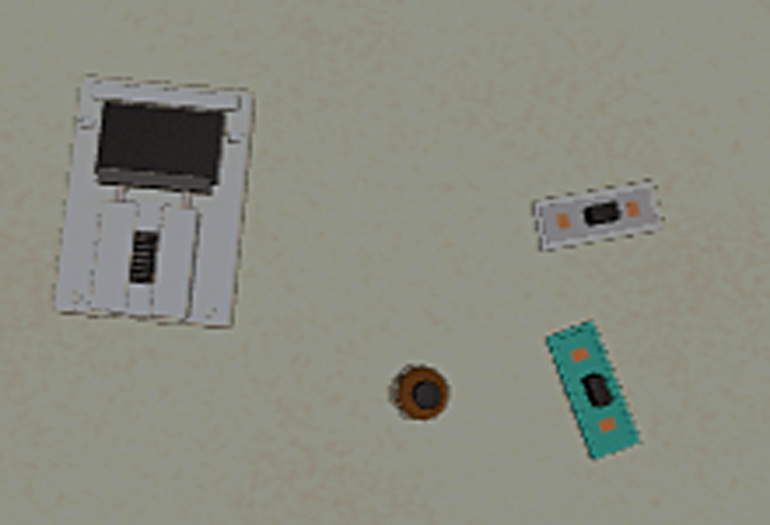

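The crop confirms it: steel/white plate with a black grip near (600,212), turquoise one at (597,390). I'll stop above the stage for a close look on the way.

```bash
cat >> h.py <<'E'
def go(pos,yhead=None):
    "shift mm and rotvec deg in tool axes; tool down, tool y at heading yhead deg"
    o,p,e=st()
    s=e.inv().apply(np.array(pos)-p)*1000
    r=np.zeros(3)
    if yhead is not None:
        a=np.radians(yhead);y=np.array([np.cos(a),np.sin(a),0]);z=np.array([0,0,-1.])
        r=np.degrees((e.inv()*R.from_matrix(np.stack([np.cross(y,z),y,z],1))).as_rotvec())
    print("shift",s.round(1),"rot",r.round(2),"pos",p.round(4),"q",np.round(o['q'],2),"t",o['t'])
E
python3 - <<'E'
from h import *
go([.46,.137,.26],83.3)
P=vision.camera_params("wrist");T=np.linalg.inv(P['world_to_cam']);o,p,e=st()
print(e.inv().apply(T[:3,3]-p), e.inv().apply(T[:3,2]),P['K'][0,0])
E
```

```text
shift [-352.4 -298.9   -7. ] rot [ -0.06  -0.02 -19.47] pos [0.2755 0.5607 0.2527] q [ 0.99  0.05  1.61  0.    1.48 -0.12] t 0.25
[ 0.0709399  -0.00058387 -0.12030824] [-2.86831799e-01  6.10158213e-04  9.57980765e-01] 320.65875631188106
```

Request:
send_rows:
  increments:
    - [40,[-352,-299,-7],[0,0,-19.5]]
    - [40,[-352,-299,-7],[0,0,-19.5]]
    - [40,[-352,-299,-7],[0,0,-19.5]]
    - [40,[-352,-299,-7],[0,0,-19.5]]
    - [40,[-352,-299,-7],[0,0,-19.5]]
    - [40,[-352,-299,-7],[0,0,-19.5]]
    - [40,[-352,-299,-7],[0,0,-19.5]]
    - [40,[-352,-299,-7],[0,0,-19.5]]
    - [40,[-352,-299,-7],[0,0,-19.5]]
    - [40,[-352,-299,-7],[0,0,-19.5]]

```text
t: 1.5
eef_pos: [0.4594, 0.1379, 0.2602]
tool_rot: [0.058, 0.998, 0.0, -0.0]
ft_force: [0.9, 0.7, -0.7]
opening: 0.0399
gripper_force: 0.0
```

Run:
```python
from h import *
o,p,e=st();print(p,np.abs(o['qvel']).max(),o['t'])
P=vision.camera_params("wrist");b,d=vision.snapshot("wrist");W=cloud("wrist",d,P);np.savez("w1.npz",b=b,d=d,W=W)
cv2.imwrite("pics/w1.png",b)
for n in["stage","jaw","wheel_spot"]:
    for r in vision.cut_out("wrist",n)[:2]:
        m=r["pixels"]&(d>0);q=W[m];print(n,r["score"],r["point"],rect(q),q.mean(0),np.percentile(q[:,2],[5,50,95,99]))
go([.483,-.1655,.2],98.6)
```

```text
[0.45937313 0.13785519 0.26017424] 0.019088377611775103 1.5
stage 0.62 [280.8, 224.6] ((505.52301025390625, 131.69747924804688), (125.85293579101562, 169.0812530517578), 83.13231658935547) [0.50726614 0.13092259 0.01696144] [0.01451289 0.01614956 0.02387597 0.02500482]
stage 0.49 [283.8, 221.6] ((509.0516662597656, 130.89773559570312), (75.67195129394531, 17.17743492126465), 83.44129943847656) [0.51097966 0.13095898 0.02861866] [0.01768631 0.03093029 0.03263147 0.03335191]
jaw 0.77 [282.1, 219.8] ((509.0492248535156, 130.8760986328125), (75.71548461914062, 17.17743492126465), 83.44129943847656) [0.51086654 0.13045716 0.02859853] [0.01769125 0.03092742 0.03262982 0.03332929]
wheel_spot 0.6 [280.6, 227.7] ((505.4229736328125, 132.52294921875), (122.62639617919922, 168.05323791503906), 83.28215789794922) [0.50687146 0.13121718 0.01677383] [0.01448347 0.01613382 0.02376984 0.02486174]
shift [ -58.3 -299.1   60.2] rot [ 1.000e-02 -1.000e-02 -1.517e+01] pos [0.4593 0.1383 0.2602] q [ 0.14 -0.31  1.93  0.    1.52 -1.32] t 1.7
```

View pics/w1.png

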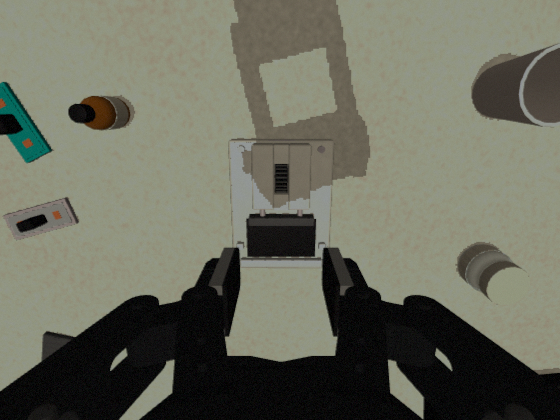

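The wrist view (up = towards the robot) shows the wheel at (281,178), jaw at (281,220) and fence at (283,262). I'll fit the stage from the depth.

Run:
```python
from h import *
z=np.load("w1.npz");W,d,b=z['W'],z['d'],z['b']
yaw=np.radians(-6.7);ex=np.array([np.cos(yaw),np.sin(yaw)]);ey=np.array([-ex[1],ex[0]])
O=np.array([.5214,.1318])
X=(W[...,:2]-O)@ex*1000;Y=(W[...,:2]-O)@ey*1000;Z=W[...,2]*1000
ok=(d>0)
v,u=np.indices(d.shape);ok&=(v<272)
# profiles along x at bands of y, heights median
for lo,hi in[(-3,3),(18,28),(-28,-18),(38,44)]:
    print("y",lo,hi)
    out=[]
    for x in range(-110,66,3):
        m=ok&(Y>lo)&(Y<hi)&(X>=x)&(X<x+3)
        if m.any(): out.append(f"{x}:{np.median(Z[m]):.0f}/{b[m].mean():.0f}")
    print(' '.join(out))
for x0,x1 in[(-85,-75),(-12,-6)]:
    print("x",x0); print(' '.join(f"{y}:{np.median(Z[m]):.0f}/{b[m].mean():.0f}" for y in range(-70,70,3) if (m:=ok&(X>x0)&(X<x1)&(Y>=y)&(Y<y+3)).any()))
```

```text
y -3 3
-110:-0/97 -107:-0/97 -104:-0/98 -101:11/85 -98:31/89 -95:39/109 -92:39/109 -89:39/107 -86:39/107 -83:39/106 -80:39/103 -77:36/28 -74:38/26 -71:41/17 -68:43/21 -65:44/32 -62:44/14 -59:44/24 -56:43/25 -53:41/15 -50:40/30 -47:36/44 -44:38/86 -41:39/108 -38:39/107 -35:39/106 -32:39/131 -29:39/148 -26:39/148 -20:16/146 -17:16/142 -14:25/43 -11:32/56 -8:31/55 -5:32/51 1:16/25 4:16/19 7:16/20 10:16/18 13:16/20 16:16/17 19:16/19 22:17/17 25:17/19 28:16/18 31:16/19 34:17/18 37:17/17 40:16/29 43:22/98 46:24/147 49:24/146 52:24/135 55:16/124 58:15/124
y 18 28
-110:-0/97 -107:0/97 -104:-0/96 -101:13/87 -98:31/86 -95:39/109 -92:39/108 -89:39/107 -86:39/107 -83:39/107 -80:39/108 -77:39/107 -74:256/44 -71:40/79 -68:250/45 -65:39/107 -62:39/108 -59:39/107 -56:39/107 -53:39/107 -50:39/105 -47:39/105 -44:39/105 -41:39/113 -38:39/143 -35:39/146 -32:39/147 -29:39/145 -26:38/136 -23:26/126 -20:24/127 -17:21/126 -14:26/49 -11:31/56 -8:32/55 -5:32/50 1:16/21 4:16/18 7:17/19 10:16/19 13:16/19 16:16/17 19:16/18 22:17/18 25:16/17 28:16/17 31:16/18 34:16/15 37:16/15 40:16/37 43:21/104 46:24/147 49:24/1
[... 1415 characters left out ...]
-4:38/96 -1:39/92 2:39/94 5:39/95 8:39/106 11:39/106 14:39/107 17:39/106 20:39/108 23:39/108 26:39/105 29:38/96 32:16/106 35:16/107 38:16/107 41:16/107 44:16/108 47:16/108 50:16/108 53:16/107 56:15/95 59:-0/91 62:-0/97 65:0/96 68:0/93
x -12
-70:0/140 -67:-0/138 -64:13/117 -61:15/140 -58:16/146 -55:16/146 -52:16/145 -49:15/145 -46:16/134 -43:16/108 -40:32/49 -37:32/55 -34:31/55 -31:32/57 -28:32/56 -25:31/56 -22:31/56 -19:32/56 -16:32/57 -13:32/57 -10:32/55 -7:32/56 -4:32/56 -1:31/56 2:31/56 5:32/56 8:32/57 11:32/56 14:32/57 17:32/55 20:31/57 23:32/54 26:31/55 29:32/55 32:32/56 35:17/82 38:16/130 41:16/146 44:16/146 47:16/147 50:16/147 53:16/144 56:13/115 59:-0/136 62:-1/138 65:0/138 68:-1/138
```

Request:
send_rows:
  increments:
    - [40,[-58,-299,60],[0,0,-15.2]]
    - [40,[-58,-299,60],[0,0,-15.2]]
    - [40,[-58,-299,60],[0,0,-15.2]]
    - [40,[-58,-299,60],[0,0,-15.2]]
    - [40,[-58,-299,60],[0,0,-15.2]]
    - [40,[-58,-299,60],[0,0,-15.2]]
    - [40,[-58,-299,60],[0,0,-15.2]]

```text
t: 2.58
eef_pos: [0.4826, -0.1659, 0.2001]
tool_rot: [-0.074, 0.997, 0.0, -0.0]
ft_force: [0.2, 1.4, -0.5]
opening: 0.04
gripper_force: 0.0
```

Run:
```python
from h import *
P=vision.camera_params("wrist");b,d=vision.snapshot("wrist");W=cloud("wrist",d,P)
cv2.imwrite("pics/w2.png",b)
for r in vision.cut_out("wrist","carrier")[:3]:
    m=r["pixels"]&(d>0);q=W[m];print(r["score"],r["point"],rect(q),np.percentile(q[:,2],[5,50,95]))
    g=q[(q[:,2]>.022)]
    if len(g)>5: print("grip",rect(g),np.median(g,0),len(g))
go([.483,-.1655,.032],98.6)
```

```text
0.9 [280.3, 180.8] ((483.7325134277344, -166.40420532226562), (34.589691162109375, 85.72312927246094), 8.528274536132812) [0.0043728  0.00638623 0.02949337]
grip ((483.7425537109375, -166.8787078857422), (11.018441200256348, 18.960649490356445), 9.263214111328125) [ 0.48322302 -0.16699323  0.02956175] 271
0.9 [310.3, 58.7] ((369.8154602050781, -156.60931396484375), (84.361083984375, 35.03255844116211), 18.61741065979004) [0.00477328 0.00619951 0.02943305]
grip ((369.89739990234375, -157.176513671875), (19.998613357543945, 12.038554191589355), 18.561857223510742) [ 0.37018281 -0.15747268  0.02939166] 381
shift [ 1.000e-01 -5.000e-01  1.686e+02] rot [0.01 0.03 0.04] pos [ 0.4829 -0.165   0.2006] q [-0.48 -0.19  1.93  0.    1.4  -2.2 ] t 2.675
```

View pics/w2.png

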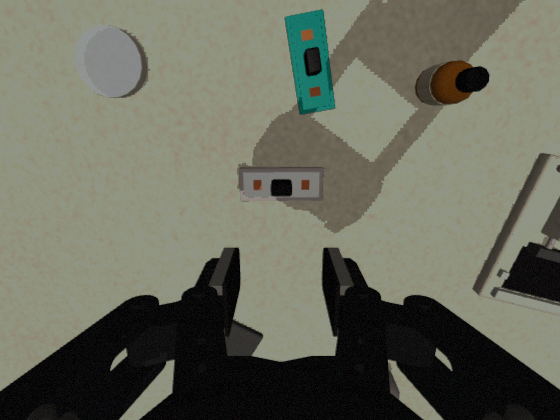

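The wrist view shows the steel carrier centred at (281,183), with the turquoise one at (310,60). The gripper is aligned over the carrier, so I'll descend and grasp.

Request:
send_rows:
  increments:
    - [40,[-0.5,-1.7,60],[0,0,0]]
    - [40,[-0.5,-1.7,110],[0,0,0]]
    - [40,[-0.5,-1.7,150],[0,0,0]]
    - [40,[-0.5,-1.7,168],[0,0,0]]
    - [40,[-0.5,-1.7,168],[0,0,0]]
    - [15,[-0.5,-1.7,168],[0,0,0]]
    - [10,[-0.5,-1.7,168],[0,0,0]]
    - [10,[-0.5,-1.7,168],[0,0,0]]
    - [10,[-0.5,-1.7,168],[0,0,0]]
    - [10,[-0.5,-1.7,168],[0,0,0]]
  grip_force: 35

```text
t: 3.92
eef_pos: [0.4851, -0.1687, 0.0347]
tool_rot: [-0.074, 0.997, -0.001, 0.002]
ft_force: [0.1, 1.2, 7.2]
opening: 0.0193
gripper_force: 36.5
```

Request:
send_rows:
  increments:
    - [10,[0,0,-15],[0,0,0]]
    - [10,[0,0,-60],[0,0,0]]
    - [10,[0,0,-110],[0,0,0]]
    - [10,[0,0,-110],[0,0,0]]

```text
t: 4.42
eef_pos: [0.4862, -0.1697, 0.1484]
tool_rot: [-0.074, 0.997, -0.003, 0.005]
ft_force: [0.4, 0.1, -0.9]
opening: 0.0191
gripper_force: 35.6
```

Run:
```python
from h import *
o,p,e=st();P=vision.camera_params("wrist");b,d=vision.snapshot("wrist");W=cloud("wrist",d,P)
L=e.inv().apply((W.reshape(-1,3)-p)).reshape(W.shape)*1000
cv2.imwrite("pics/w3.png",b[150:,100:460])
for r in vision.cut_out("wrist","carrier")[:2]:
    m=r["pixels"]&(d>0);q=L[m];print(r["score"],r["point"],q.min(0).round(1),q.max(0).round(1),np.median(q,0).round(1),rect(q/1000))
ex=np.array([np.cos(np.radians(-6.7)),np.sin(np.radians(-6.7))])
print(o['opening'],o['ft_force'])
t=np.array([.5210,.1288])+.020*ex;print(t);go([*t,.13],83.3)
```

```text
0.9 [280.7, 243.6] [-51.  -43.6  -5.5] [ 18.2  73.9 149.8] [ 6.6 -1.3 28.3] ((-5.379082679748535, 18.905864715576172), (55.314701080322266, 131.83090209960938), 16.913196563720703)
0.56 [323.9, 50.0] [ 71.1   7.9 115.7] [146.3  54.  147.5] [110.4  29.6 141. ] ((111.18678283691406, 31.765045166015625), (35.25540542602539, 77.47676849365234), 79.9675521850586)
0.01909907653081989 [ 0.41136393  0.10641197 -0.94844443]
[0.54086341 0.12646659]
shift [-100.6  282.8   12.8] rot [-0.04  0.05 15.22] pos [ 0.4832 -0.1681  0.143 ] q [-0.48 -0.13  1.98 -0.    1.29 -2.2 ] t 4.525
```

View pics/w3.png

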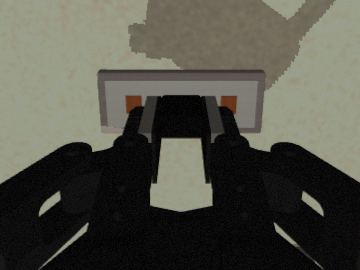

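Request:
send_rows:
  increments:
    - [10,[-20,50,10],[0,0,2]]
    - [10,[-40,100,13],[0,0,5]]
    - [10,[-60,160,13],[0,0,9]]
    - [10,[-80,220,13],[0,0,12]]
    - [10,[-95,265,13],[0,0,15.2]]
    - [10,[-101,284,13],[0,0,15.2]]
    - [10,[-101,284,13],[0,0,15.2]]
    - [10,[-101,284,13],[0,0,15.2]]
    - [10,[-101,284,13],[0,0,15.2]]

```text
t: 5.65
eef_pos: [0.5409, 0.1265, 0.129]
tool_rot: [0.059, 0.998, -0.0, -0.0]
ft_force: [-0.3, -0.5, -1.8]
opening: 0.019
gripper_force: 35.6
```

Run:
```python
from h import *
o,p,e=st();P=vision.camera_params("wrist");b,d=vision.snapshot("wrist");W=cloud("wrist",d,P)
cv2.imwrite("pics/w4.png",b[100:])
yaw=np.radians(-6.7);ex=np.array([np.cos(yaw),np.sin(yaw)]);ey=np.array([-ex[1],ex[0]]);O=np.array([.5210,.1288])
S=np.stack([(W[...,:2]-O)@ex*1000,(W[...,:2]-O)@ey*1000,W[...,2]*1000],-1)
r=vision.cut_out("wrist","carrier")[0]
m=r["pixels"]&(d>0)&(abs(S[...,2]-102)<7);q=S[m];print(r["score"],rect(q/1000),np.percentile(q,[1,50,99],axis=0))
j=vision.cut_out("wrist","jaw")
if j: q=S[j[0]["pixels"]&(S[...,2]>28)&(S[...,2]<40)];print('jaw',np.percentile(q,[2,50,98],axis=0))
w=(d>0)&(S[...,2]>34)&(S[...,2]<50)&(S[...,0]>-100)&(S[...,0]<-25);q=S[w];print(np.percentile(q,[2,50,98],axis=0))
go([*(O+.020*ex),.052],83.3)
```

```text
0.59 ((19.203929901123047, -1.1642684936523438), (83.74837493896484, 34.098976135253906), 89.5485610961914) [[  2.61693826 -42.08144322  96.40234983]
 [ 11.99771335  -1.42151641 100.49240268]
 [ 34.70133015  39.68715776 106.9862468 ]]
jaw [[-13.19636259 -35.45722498  29.5843078 ]
 [ -8.57544626   0.8129889   31.42661764]
 [ -3.54088915  36.98592475  32.73724029]]
[[-95.69639036 -29.75926041  36.90803936]
 [-63.8483486    0.91262474  38.89989567]
 [-27.1336175   31.18301442  43.37626043]]
shift [ 0.2 -0.5 77.3] rot [-0.    0.   -0.05] pos [0.5411 0.127  0.1293] q [ 0.1  -0.    1.88 -0.    1.26 -1.36] t 5.8
```

View pics/w4.png

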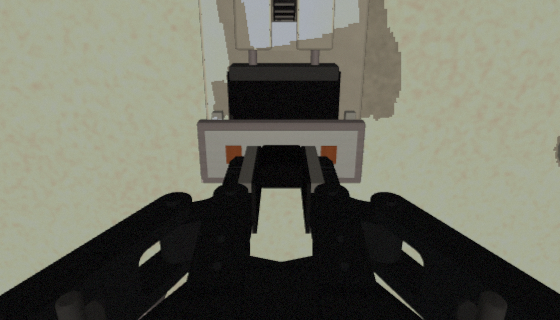

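The carrier is held square over the pocket, 2 mm off in y. Lowering with that correction.

Request:
send_rows:
  increments:
    - [10,[0,1.8,30],[0,0,0]]
    - [10,[0,1.8,55],[0,0,0]]
    - [10,[0,1.8,70],[0,0,0]]
    - [10,[0,1.8,75],[0,0,0]]
    - [10,[0,1.8,77],[0,0,0]]
    - [10,[0,1.8,77],[0,0,0]]

```text
t: 6.55
eef_pos: [0.542, 0.1297, 0.0532]
tool_rot: [0.058, 0.998, 0.0, 0.001]
ft_force: [-0.2, -0.5, -2.5]
opening: 0.019
gripper_force: 35.6
```

Request:
send_rows:
  increments:
    - [10,[0,0,1],[0,0,0]]
    - [10,[0,0,2],[0,0,0]]
    - [10,[0,0,2.5],[0,0,0]]
    - [10,[0,0,2.5],[0,0,0]]

```text
t: 7.05
eef_pos: [0.5416, 0.1297, 0.0507]
tool_rot: [0.058, 0.998, 0.0, 0.0]
ft_force: [-3.4, -0.6, 6.3]
opening: 0.0192
gripper_force: 36.4
```

Contact is felt at 6 N. Releasing slowly while rising slightly, then lifting away.

Request:
send_rows:
  increments:
    - [22,[0,0,0],[0,0,0]]
    - [26,[0,0,-0.5],[0,0,0]]
    - [34,[0,0,-1],[0,0,0]]
    - [34,[0,0,-1],[0,0,0]]
    - [34,[0,0,-20],[0,0,0]]
    - [34,[0,0,-60],[0,0,0]]
    - [34,[90,0,-110],[0,0,0]]
    - [34,[95,0,-140],[0,0,0]]
    - [34,[95,0,-140],[0,0,0]]

```text
t: 8.18
eef_pos: [0.448, 0.1415, 0.1964]
tool_rot: [0.058, 0.998, 0.001, 0.006]
ft_force: [0.3, 0.2, 0.2]
opening: 0.0339
gripper_force: 0.0
```

```bash
cat >> h.py <<'E'
yaw=np.radians(-6.7);ex=np.array([np.cos(yaw),np.sin(yaw)]);ey=np.array([-ex[1],ex[0]]);O=np.array([.5210,.1288])
def look(name):
    P=vision.camera_params("wrist");b,d=vision.snapshot("wrist");W=cloud("wrist",d,P)
    S=np.stack([(W[...,:2]-O)@ex*1000,(W[...,:2]-O)@ey*1000,W[...,2]*1000],-1)
    cv2.imwrite(name,b)
    c=vision.cut_out("wrist","carrier")
    for r in c[:1]:
        m=r["pixels"]&(d>0)&(abs(S[...,2]-22)<5);q=S[m];print("carrier",r["score"],rect(q/1000),np.median(q,0))
    for lo,hi in[(-3,3),(-25,-15)]:
        print(' '.join(f"{x}:{np.median(S[m][:,2]):.1f}" for x in range(-84,50,2) if (m:=(d>0)&(S[...,2]<60)&(S[...,1]>lo)&(S[...,1]<hi)&(S[...,0]>=x)&(S[...,0]<x+2)).any()))
def gos(x,y,z,h=83.3): go([*(O+x/1000*ex+y/1000*ey),z],h)
E
python3 - <<'E'
from h import *
look("pics/w5.png");gos(-72,0,.12)
E
```

```text
carrier 0.66 ((21.68353271484375, 3.676982879638672), (72.23210144042969, 38.553016662597656), 89.57059478759766) [15.56174901  6.03512369 22.47162426]
-84:39.3 -82:38.9 -80:39.2 -78:38.8 -76:35.6 -74:38.5 -72:40.2 -70:40.9 -68:42.6 -66:43.1 -64:43.6 -62:43.8 -60:44.3 -58:43.4 -56:42.9 -54:43.2 -52:41.7 -50:40.8 -48:38.2 -46:37.2 -44:36.3 -42:39.1 -40:39.1 -38:39.2 -36:39.5 -34:39.2 -32:39.5 -30:39.2 -28:38.7 -26:38.7 -16:16.6 -14:25.0 -12:31.8 -10:31.5 -8:31.6 -6:31.5 -4:31.2 2:20.1 4:21.8 6:21.8 8:22.8 10:22.5 12:22.7 14:36.8 16:46.0 18:45.8 20:45.7 22:45.9 24:45.9 42:20.2 44:21.8 46:24.2 48:24.1
-84:39.0 -82:39.1 -80:39.0 -78:38.7 -76:38.9 -74:39.0 -72:39.0 -70:38.9 -68:39.1 -66:38.9 -64:39.2 -62:39.0 -60:39.1 -58:39.0 -56:39.5 -54:39.1 -52:39.2 -50:38.8 -48:39.2 -46:39.0 -44:38.9 -42:38.9 -40:39.1 -38:39.4 -36:39.3 -34:39.6 -32:39.2 -30:39.1 -28:39.2 -26:37.8 -20:24.8 -18:24.9 -16:23.8 -14:26.6 -12:31.5 -10:31.6 -8:31.5 -6:31.7 -4:31.8 2:20.4 4:21.9 6:22.1 8:22.8 10:22.8 12:22.5 14:22.6 16:23.0 18:23.2 20:22.7 22:22.8 24:22.9 26:22.5 28:22.7 30:23.0 32:22.8 34:22.2 36:21.7 40:16.4 42:16.8 44:21.5 46:23.9 48:24.2
shift [-2.2 -3.4 71.8] rot [0.05 0.23 0.05] pos [0.4474 0.1408 0.1918] q [ 0.15 -0.29  2.03 -0.    1.4  -1.31] t 8.275
```

View pics/w5.png

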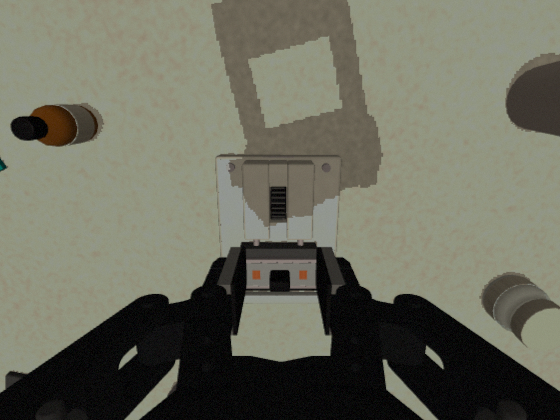

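The carrier lies flat and square in the pocket, centre about stage x 20, with its grip block at pixel (280,280). The wheel is at (278,203), top about z 44, x -60.5. Next: close the gripper and hover at the start of the stroke.

Request:
send_rows:
  increments:
    - [0,[-3,-3,40],[0,0,0]]
    - [0,[-4,-3.5,72],[0,0,0]]
    - [0,[-4,-3.5,90],[0,0,0]]
    - [0,[-4,-3.5,100],[0,0,0]]
    - [0,[-4,-3.5,100],[0,0,0]]
    - [0,[-4,-3.5,100],[0,0,0]]
    - [0,[-4,-3.5,100],[0,0,0]]
    - [0,[-4,-3.5,100],[0,0,0]]

```text
t: 9.28
eef_pos: [0.451, 0.1368, 0.0906]
tool_rot: [0.058, 0.998, 0.0, 0.001]
ft_force: [0.2, -0.5, -0.3]
opening: -0.0
gripper_force: 0.0
```

Run:
```python
from h import *
gos(-70,0,.070);o=st()[0];print(o['ft_force'],o['opening'])
```

```text
shift [-0.5  0.2 20.6] rot [0.02 0.08 0.03] pos [0.451  0.1368 0.0906] q [ 0.14 -0.16  2.1  -0.    1.2  -1.32] t 9.275
[ 0.16683663 -0.47954937 -0.33793421] -1.4228729370604383e-05
```

Request:
send_rows:
  increments:
    - [0,[0,0,10],[0,0,0]]
    - [0,[0,0,18],[0,0,0]]
    - [0,[0,0,20],[0,0,0]]
    - [0,[0,0,21],[0,0,0]]
    - [0,[0,0,22],[0,0,0]]
    - [0,[0,0,22],[0,0,0]]

```text
t: 10.02
eef_pos: [0.4506, 0.1367, 0.068]
tool_rot: [0.058, 0.998, 0.0, 0.0]
ft_force: [-0.5, -0.4, -0.1]
opening: -0.0002
gripper_force: 0.0
```

Request:
send_rows:
  increments:
    - [0,[0,0,0.5],[0,0,0]]
    - [0,[0,0,1],[0,0,0]]
    - [0,[0,0,1],[0,0,0]]

```text
t: 10.4
eef_pos: [0.4505, 0.1367, 0.0668]
tool_rot: [0.058, 0.998, -0.0, -0.0]
ft_force: [-0.2, 0.2, -0.1]
opening: 0.0003
gripper_force: 0.0
```

Request:
send_rows:
  increments:
    - [0,[0,0,0.5],[0,0,0]]
    - [0,[0,0,1],[0,0,0]]
    - [0,[0,0,1],[0,0,0]]

```text
t: 10.78
eef_pos: [0.4505, 0.1367, 0.0659]
tool_rot: [0.058, 0.998, 0.0, -0.0]
ft_force: [1.0, -0.5, 0.8]
opening: 0.0
gripper_force: 0.4
```

Request:
send_rows:
  increments:
    - [0,[0,0,0.4],[0,0,0]]
    - [0,[0,0,0.4],[0,0,0]]

```text
t: 11.02
eef_pos: [0.4505, 0.1367, 0.0656]
tool_rot: [0.058, 0.998, -0.0, -0.0]
ft_force: [-1.5, -0.0, 1.6]
opening: 0.0003
gripper_force: 1.2
```

Request:
send_rows:
  increments:
    - [0,[0,0,0.4],[0,0,0]]
    - [0,[0,0,0.4],[0,0,0]]

```text
t: 11.28
eef_pos: [0.4505, 0.1367, 0.0652]
tool_rot: [0.058, 0.998, -0.0, -0.0]
ft_force: [-2.8, -0.4, 3.9]
opening: 0.0
gripper_force: 2.2
```

Request:
send_rows:
  increments:
    - [0,[-1,0,0.3],[0,0,0]]
    - [0,[-2,0,0.3],[0,0,0]]
    - [0,[-3,0,0.3],[0,0,0]]
    - [0,[-4,0,0.3],[0,0,0]]

```text
t: 11.78
eef_pos: [0.4546, 0.1363, 0.0651]
tool_rot: [0.058, 0.998, -0.0, -0.0]
ft_force: [-2.6, 0.9, 6.1]
opening: 0.0
gripper_force: 2.9
```

Press 6 N and drag about 3 N: it's rolling. Continuing the stroke.

Request:
send_rows:
  increments:
    - [0,[-1.5,0,0],[0,0,0]]
    - [0,[-3,0,0],[0,0,0]]
    - [0,[-4.5,0,0],[0,0,0]]
    - [0,[-6,0,0],[0,0,0]]
    - [0,[-7.5,0,0],[0,0,0]]

```text
t: 12.4
eef_pos: [0.4621, 0.1354, 0.0651]
tool_rot: [0.058, 0.998, -0.0, -0.0]
ft_force: [-3.5, -0.4, 5.4]
opening: -0.0003
gripper_force: 2.9
```

Request:
send_rows:
  increments:
    - [0,[-1.5,0,0],[0,0,0]]
    - [0,[-3,0,0],[0,0,0]]
    - [0,[-4.5,0,0],[0,0,0]]
    - [0,[-6,0,0],[0,0,0]]
    - [0,[-7.5,0,0],[0,0,0]]

```text
t: 13.02
eef_pos: [0.4694, 0.1345, 0.065]
tool_rot: [0.058, 0.998, -0.0, -0.0]
ft_force: [-3.4, -0.9, 4.2]
opening: -0.0
gripper_force: 2.3
```

Request:
send_rows:
  increments:
    - [0,[0,0,-6],[0,0,0]]
    - [0,[10,0,-8],[0,0,0]]
    - [0,[19,0,-8],[0,0,0]]
    - [0,[19,0,-8],[0,0,0]]
    - [0,[19,0,-4],[0,0,0]]
    - [0,[19,0,-1.5],[0,0,0]]
    - [0,[19,0,-0.5],[0,0,0]]
    - [0,[19,0,0],[0,0,0]]
    - [0,[19,0,0],[0,0,0]]

```text
t: 14.15
eef_pos: [0.4504, 0.1367, 0.0651]
tool_rot: [0.058, 0.998, -0.0, -0.0]
ft_force: [-3.8, 0.0, 6.0]
opening: 0.0003
gripper_force: 2.7
```

Request:
send_rows:
  increments:
    - [0,[-1.5,0,0],[0,0,0]]
    - [0,[-3,0,0],[0,0,0]]
    - [0,[-4.5,0,0],[0,0,0]]
    - [0,[-6,0,0],[0,0,0]]

```text
t: 14.65
eef_pos: [0.4565, 0.136, 0.0652]
tool_rot: [0.058, 0.998, -0.0, -0.0]
ft_force: [-3.2, 0.1, 5.2]
opening: 0.0004
gripper_force: 2.8
```

Request:
send_rows:
  increments:
    - [0,[-1,0,0],[0,0,0]]
    - [0,[-2,0,0],[0,0,0]]
    - [0,[-3,0,0],[0,0,0]]

```text
t: 15.02
eef_pos: [0.4594, 0.1357, 0.0652]
tool_rot: [0.058, 0.998, -0.0, -0.0]
ft_force: [-3.6, -1.0, 5.5]
opening: 0.0001
gripper_force: 2.8
```

Request:
send_rows:
  increments:
    - [0,[-1,0,0],[0,0,0]]
    - [0,[-2,0,0],[0,0,0]]
    - [0,[-3,0,0],[0,0,0]]

```text
t: 15.4
eef_pos: [0.462, 0.1354, 0.0651]
tool_rot: [0.058, 0.998, 0.0, -0.001]
ft_force: [-4.8, 0.8, 6.5]
opening: 0.0002
gripper_force: 3.4
```

Drag is rising to about 4.8 N, so it's near the stall. Small steps now.

Request:
send_rows:
  increments:
    - [0,[-0.5,0,0],[0,0,0]]
    - [0,[-1,0,0],[0,0,0]]

```text
t: 15.65
eef_pos: [0.4628, 0.1354, 0.0651]
tool_rot: [0.058, 0.998, 0.0, -0.001]
ft_force: [-5.7, 0.9, 6.4]
opening: -0.0001
gripper_force: 3.4
```

Request:
send_rows:
  increments:
    - [0,[-0.5,0,0],[0,0,0]]
    - [0,[-1,0,0],[0,0,0]]
    - [0,[-1,0,0],[0,0,0]]

```text
t: 16.02
eef_pos: [0.464, 0.1353, 0.0651]
tool_rot: [0.058, 0.998, 0.0, -0.001]
ft_force: [-5.2, 1.2, 6.8]
opening: 0.0003
gripper_force: 3.2
```

Request:
send_rows:
  increments:
    - [0,[0,0,0.2],[0,0,0]]
    - [0,[-0.5,0,0.2],[0,0,0]]
    - [0,[-1,0,0.2],[0,0,0]]
    - [0,[-1,0,0.2],[0,0,0]]

```text
t: 16.52
eef_pos: [0.465, 0.1352, 0.065]
tool_rot: [0.058, 0.998, 0.0, -0.001]
ft_force: [-6.1, -0.5, 7.2]
opening: 0.0002
gripper_force: 3.6
```

The wheel has stalled with 6 N of drag. Lifting off to verify.

Request:
send_rows:
  increments:
    - [0,[0,0,-6],[0,0,0]]
    - [0,[15,0,-40],[0,0,0]]
    - [0,[20,0,-90],[0,0,0]]
    - [0,[20,0,-130],[0,0,0]]
    - [0,[20,0,-130],[0,0,0]]
    - [0,[20,0,-130],[0,0,0]]

```text
t: 17.27
eef_pos: [0.4453, 0.1372, 0.1938]
tool_rot: [0.058, 0.998, -0.0, -0.0]
ft_force: [-1.0, 0.6, -1.6]
opening: 0.0
gripper_force: 0.0
```

Run:
```python
from h import *
print(st()[0]['ft_force']);look("pics/w6.png")
```

```text
[-0.96833886  0.64181505 -1.60007409]
carrier 0.66 ((0.0, 0.0), (0.0, 0.0), 0.0) [nan nan nan]
-84:39.1 -82:39.3 -80:39.0 -78:38.5 -76:35.4 -74:38.2 -72:39.6 -70:41.3 -68:43.3 -66:43.3 -64:43.3 -62:43.9 -60:43.3 -58:44.4 -56:42.7 -54:42.6 -52:41.7 -50:40.5 -48:38.1 -46:37.0 -44:36.4 -42:39.0 -40:39.0 -38:39.1 -36:39.2 -34:38.9 -32:39.3 -30:39.1 -28:39.3 -26:39.2 -16:16.3 -14:15.1
-84:39.0 -82:39.1 -80:39.1 -78:39.2 -76:39.0 -74:39.3 -72:39.2 -70:38.8 -68:39.0 -66:39.1 -64:39.1 -62:39.3 -60:39.1 -58:39.2 -56:39.2 -54:39.1 -52:39.2 -50:39.1 -48:39.1 -46:39.0 -44:39.1 -42:39.1 -40:39.1 -38:39.1 -36:39.2 -34:39.3 -32:39.1 -30:39.1 -28:38.9 -20:24.8 -18:24.8 -16:23.6 -14:24.0 -12:23.9 -10:24.2 -8:23.7 -6:15.9 -4:15.7
  return _methods._mean(a, axis=axis, dtype=dtype,
  ret = um.true_divide(
```

View pics/w6.png

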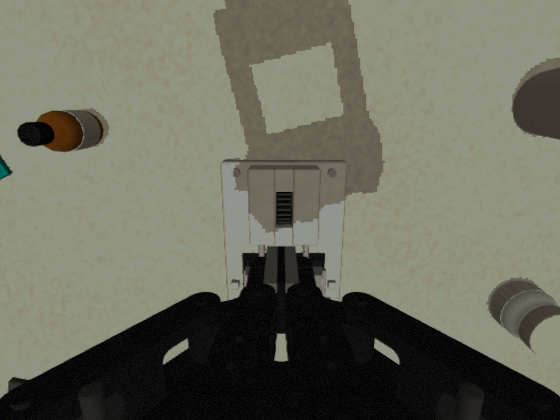

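The shut fingers hide the carrier (around (285,270)). I'll back off, open and look again.

Request:
send_rows:
  increments:
    - [70,[30,0,-30],[0,0,0]]
    - [70,[50,0,-60],[0,0,0]]
    - [70,[50,0,-60],[0,0,0]]
    - [70,[50,0,-60],[0,0,0]]
    - [70,[50,0,-60],[0,0,0]]
    - [70,[50,0,-60],[0,0,0]]

```text
t: 18.12
eef_pos: [0.3957, 0.1429, 0.2532]
tool_rot: [0.058, 0.998, -0.0, -0.001]
ft_force: [-0.8, 0.9, 0.6]
opening: 0.0695
gripper_force: 0.0
```

Run:
```python
from h import *
print(st()[0]['ft_force']);look("pics/w7.png")
```

```text
[-0.78484825  0.93092468  0.59776785]
carrier 0.85 ((-117.02506256103516, -297.0102844238281), (21.184768676757812, 9.597116470336914), 5.821197032928467) [-118.12154017 -296.3242598    22.09885435]
-84:39.4 -82:38.6 -80:39.3 -78:39.0 -76:36.6 -74:38.5 -72:40.5 -70:41.0 -68:42.3 -66:43.0 -64:43.4 -62:44.0 -60:44.4 -58:44.4 -56:43.2 -54:42.7 -52:42.4 -50:40.8 -48:40.3 -46:37.0 -44:37.7 -42:39.6 -40:39.3 -38:39.4 -36:39.4 -34:38.8 -32:39.4 -30:39.0 -28:39.0 -26:38.9 -14:15.6 -12:16.0 -10:15.8 -8:16.5 -6:16.1 -4:16.6 -2:21.8 0:23.8 2:31.2 4:32.1 6:31.3 8:31.4 10:30.6 14:24.4 16:23.1 18:22.4 20:34.5 22:46.2 24:46.7 26:46.2 28:46.5 30:46.0 32:45.4 48:24.5
-84:39.5 -82:39.0 -80:39.0 -78:39.5 -76:39.3 -74:39.0 -72:39.1 -70:39.0 -68:39.0 -66:39.1 -64:39.5 -62:39.2 -60:39.0 -58:39.1 -56:39.1 -54:39.2 -52:38.9 -50:39.1 -48:39.3 -46:38.8 -44:39.3 -42:39.5 -40:39.3 -38:39.3 -36:39.3 -34:39.3 -32:39.5 -30:38.9 -28:39.4 -26:38.9 -18:25.3 -16:24.1 -14:24.4 -12:19.9 -10:23.6 -8:22.9 -6:23.5 -4:22.9 -2:24.5 0:28.7 2:31.9 4:31.5 6:31.5 8:31.8 10:31.1 14:24.1 16:22.9 18:22.6 20:22.7 22:22.9 24:23.4 26:22.9 28:23.0 30:23.2 32:22.6 34:22.8 36:22.8 38:22.2 40:21.9 42:22.4 44:23.7 46:24.0 48:24.4
```

The jaw face is at stage x 10, the carrier grip is centred at x 27 and the plate meets the fence. Handing in.

```bash
python3 -c "
from station import manip;print(manip.hand_in())"
```

```text
the job is handed in; nothing more can be done
None
```

The steel carrier lies flat in the stage pocket, clamped against the fence by the jaw using the wheel only. It is handed in at about 18 s, and no verdict came back.

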